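Clip a humidity sensor on the damp box and hold its receiver's pairing button

TASK

In the pottery studio, squeeze the blue sensor clip open and let it close astride the near wall of the white damp box, upright and pushed fully down on the blue-marked stretch of the rim. Then take the orange-handled stylus out of the wooden block, reach it down through the hole of the blue receiver and hold the recessed button fully down, finishing with the stylus still gripped and the button still held down. Do not press the yellow receiver's button, and leave the cup, jars, mug, rib and spatula where they are.

Things in the scene. Friction and masses are not known exactly. Their poses are not given: they have to be found in the camera images.
- clip: Blue spring clip with a white sensor module, standing on its jaws; 44 (y) x 30 (x) x 70 mm tall, 70 g. Origin: on its underside, midway between the closed jaws; z up, y across the jaws. Handles pinched together along y open the jaws below (30 mm wide in x, 26 mm high, 12 mm thick each). This body is the half with the +y handle and the -y jaw. It may go on the wall either way round.
- clip_grip (a point): Point between the clip's two handle plates to pinch them from above, 55 mm over its underside. Plates: 26 mm wide in x, outer faces at y = +-22 mm, heights 34 to 70 mm (fully pinched 34 mm apart outside). Keep fingertips above 30 mm: the jaws travel outwards below. Pinched, the slot lies midway between the fingers.
- clip_jaw (a joint): How far the clip's jaws are open, m: 0 closed (2 mm slot left) to 0.010 fully open (12 mm slot). The spring closes them: 6 N at 0 rising to 9 N fully open, so grip with 20 to 30 N. On the 5 mm wall it reads about 0.003.
- clip_slot (a point): The closed end (roof) of the slot between the jaws, 26 mm above the clip's underside, on the middle line of the closed clip (the slot's middle shifts to +y by half the joint value as the clip opens). The rim should come up to this roof; the clip then stands 44 mm above the rim, so carry things over it with room.
- dampbox: Fixed white open-topped box, 200 (x) x 240 (y) x 80 mm high, walls 5 mm thick and floor 5 mm. Origin: centre of its underside; its near wall is its -x side and runs along its y. The terracotta cup stands inside.
- rim_mark (a point): Middle of the blue-marked stretch (70 mm long) of the near wall's rim, on the top of the rim (80 mm above the table) at mid thickness; axes as the box: x across the wall, y along it, z up.
- toolblock: Fixed wooden block 60 (x) x 120 (y) x 65 mm high with three upright 13 mm through holes in a row along y, 40 mm apart; the stylus stands in the middle one, the others are empty. Origin: centre of its underside.
- stylus: Stylus, 142 mm long, 60 g, upright in the wooden block, tip down, tip 3 mm above the table; drawn straight up (62 mm are in the block). Round steel shaft 8 mm in diameter, from the tip (z = 0) to 62 mm; square orange handle 16 x 16 mm from 62 to 142 mm, its shoulder on the block. Origin: the tip; z runs to the handle; x, y square to the handle's flats.
- stylus_tip (a point): The stylus's tip, its lower end.
- stylus_grip (a point): Point on the stylus's axis to grip, 102 mm above the tip, mid handle.
- rx_blue: Blue receiver, a fixed box 90 (x) x 80 (y) x 40 mm high with a round hole in the middle of its top. Origin: centre of its underside. It and the yellow one may have changed places.
- rx_blue_hole (a point): Centre of the hole's mouth in the blue receiver's top, 40 mm above the table; hole 18 mm in diameter, upright, 2 mm chamfer. The red button (17 mm across) lies at its bottom, its top 22 mm below the mouth.
- rx_blue_button (a joint): Blue receiver's button: 0 up, 0.005 m fully down; it springs back; 3 N to start, 5 N to hold fully down; its stop lies at 5 mm.
- rx_yellow: Yellow receiver, same shape as the blue one; leave alone.
- rx_yellow_button (a joint): Yellow receiver's button, 0 up to 0.005 m down; must stay up.
- clay_cup: Terracotta-coloured unfired cup, 72 mm across, 70 mm high, standing inside the damp box 5 mm above the table; origin: centre of its underside. Leave alone.
- glaze_jar: Amber jar with white lid, 60 mm across, 75 mm high; origin: centre of its underside. Leave alone.
- slip_jar: Green jar with black lid, 56 mm across, 85 mm high; origin: centre of its underside. Leave alone.
- spatula: Wooden-handled spatula, 200 mm long, lying flat along its x; origin on its underside. Leave alone.
- rib: Dark wooden potter's rib, a disc 70 mm across and 9 mm thick, lying flat; origin: centre of its underside. Leave alone.
- mug: Blue glazed mug, 80 mm across, 90 mm high; origin: centre of its underside. Leave alone.

How it is judged:
By the outcome, as a careful person would: the job done as asked, in the order asked, and still so for the second after the job is handed in, while the arm keeps its last pose, push and grip.
It also fails if it takes over 56 s, if anything falls off the work surface, if the arm or the gripper's body presses on something with over 40 N, if the wrist force passes 120 N, or if a joint passes its speed limit or range.

ROBOT

A 6-joint arm with a two-finger parallel gripper is mounted at the origin on the work surface. World frame = base frame: x ahead of the robot, y to its left, z up, the work surface at z = 0. Lengths are in m, angles in degrees, forces in N, time in s.
With the tool pointing down it reaches from about 0.375 to 0.75 m from the base axis. Payload 9 kg.
Tool frame: the origin (TCP) lies where the fingers leave the gripper's body, on its centre line; the fingertips stand 73 mm ahead of it and the grasp point (between the pads) lies 54 mm ahead of it (robot.tip_reach is the distance from the TCP to the fingertips, in m); z points along the fingers, y is the line along which they close (so a half turn about z gives the same grasp; the last joint's range is limited). The gripper opens to 85 mm and grips with 20 to 120 N. Pads are 22 mm wide; open, the fingers measure 114 mm over their backs; the gripper's body (76 mm by 85 mm) begins 54 mm behind the grasp point. The pads swing forward as they close: fully open they stand 13 mm farther back than shut.
Start: joints at [61.094, 5.964, 5.575, 89.605, 0, 77.527], TCP at [0.17, 0.576, 0.304] pointing down, gripper open.
Joint ranges: [-171.21, 171.21], [-48.23, 106.86], [-62.78, 66.21], [-105.2, 120.99], [-86.42, 89.51], [-180, 180]. Speed limits (degrees/s): [127.2, 127.2, 147.25, 180, 180, 180].

INTERFACE

Orientations are given as [roll, pitch, yaw] about the fixed x, y, z axes, in that order (R = Rz(yaw) Ry(pitch) Rx(roll)).
In Python, from plant import robot gives the robot as it stands. Calls block until the motion is done:
- robot.move_pose(position, orientation): joint-space move of the TCP to a pose.
- robot.line_to(position, vel=0.15, rotation=None, guard=None): straight line of the TCP; rotation=None keeps the orientation; vel is the mean speed in m/s. With guard (N) it stops when the force on the tool has changed by that much, and returns True; else False.
- robot.goto_joints(angles): joint-space move.
- robot.set_gripper(opening): finger opening in m; the grip force is fixed at half the most; returns when the fingers have stopped.
- robot.pause(seconds).
- robot.ik(position, orientation): joint angles nearest the present ones, or None.
- robot.observe(): the state.
- robot.grab_frame(name): name is "scene" or "top" or "wrist"; returns the picture (400x640x3 uint8, blue, green, red); there is no depth.
- robot.get_calibration(name): a dict with "vertical_fov" (degrees; the focal length in pixels is half the picture's height over the tangent of half this angle, whatever the lens; pixels are square), "cx", "cy" (the principal point, pixels), "k1" (the pictures are not rectified: a ray, as slopes to the right and down, at radius r is drawn at 1 + k1 r^2 times it, then the intrinsics apply), "rvec" (rotation vector, rad) and "tvec" (3), from world to camera coordinates, as OpenCV has them. Camera axes: x right, y down, z forward; pixel columns grow to the right and rows downward; lengths in m; the calibration is good to about 2 mm. A picture is of the moment at which its call begins: read the wrist's pose just before it. get_calibration takes no time and is no camera call; for the wrist camera it gives the pose at the moment of the call.
A pose or a line that the arm cannot do raises robot.IKError and nothing moves.
- robot.job_done(): hands the job in; it is judged then, once.
The state is a dict: "time": time; "q": joint angles; "qvel": joint speeds; "joint_torque": joint torques, N m; "tool_pos": TCP position; "tcp_rot": TCP orientation; "ft_force": force on the tool from outside, world axes, zero at the start; "torque": the same for the moment, N m; "gripper_width": finger opening in m; "gripper_force": force on a finger pad.
Only numpy, scipy, OpenCV 4.12 (cv2) and the standard library are available. Lean on these libraries where they do the work, as an engineer would, in place of code of your own. Each camera call takes 0.05 s, during which the arm holds its last target. There are 200 camera calls.

## Working session

There is one attempt and no reset: what is moved stays moved. The work goes in short steps, each a Python script; the robot and the scene stay as the last script left them, time stands still between calls to the robot, and variables do not carry over. Pictures are saved under pics/ and viewed, at most 10 in all, crops included, and the job is handed in when it is done.

```bash
ls; mkdir -p pics; python3 - <<'E'
from plant import robot
import cv2
o=robot.observe();print(o['time'],o['tcp_rot'],o['tool_pos'],robot.tip_reach,o['gripper_width'])
for n in("scene","top","wrist"):
    c=robot.get_calibration(n);print(n,c)
    cv2.imwrite(f"pics/{n}0.png",robot.grab_frame(n))
E
```

```text
pics
0.0 [-1.79927944e+02 -1.75078197e-02  1.63567511e+02] [0.16959483 0.5752925  0.30312958] 0.0726 0.08505061748571276
scene {'vertical_fov': 56.76951949508282, 'cx': 322.3918764532837, 'cy': 199.93356371623815, 'k1': 0.011339697647786438, 'rvec': array([ 2.14093782,  1.01458036, -0.42110567]), 'tvec': array([-0.30538667, -0.26827919,  1.50536417])}
top {'vertical_fov': 52.14121004147895, 'cx': 319.5369956501968, 'cy': 198.35705487008485, 'k1': 0.019835658725022985, 'rvec': array([ 2.17675526, -2.15151876,  0.09391093]), 'tvec': array([-0.04658339,  0.56404951,  1.28816875])}
wrist {'vertical_fov': 60.80876936341732, 'cx': 318.1993158660706, 'cy': 203.81713805827053, 'k1': -0.05954490174284529, 'rvec': array([-2.32931464, -1.74096992, -0.24278716]), 'tvec': array([-0.59979465, -0.03532056,  0.3787291 ])}
```

View pics/top0.png

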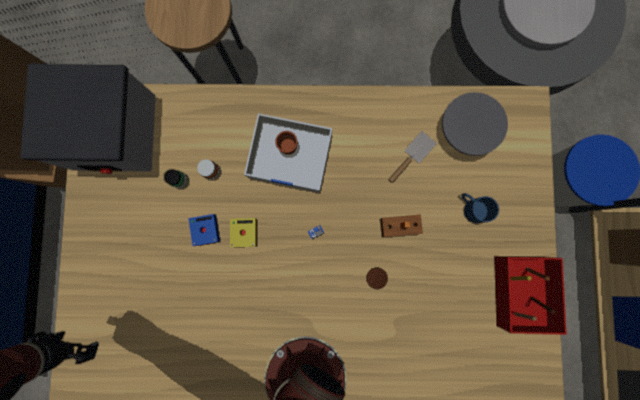

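View pics/scene0.png

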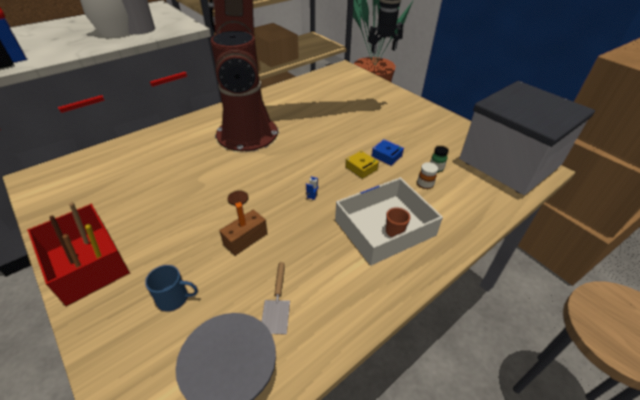

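Top view: clip at (316,232), blue rim mark (283,183), block (402,226) with stylus top (407,225), blue receiver (203,230) left of yellow (243,233). Next come rough positions and the wrist-camera geometry.

```bash
cat > h.py <<'E'
import numpy as np, cv2
from plant import robot
from scipy.spatial.transform import Rotation as Ro
def cal(n):
    c=robot.get_calibration(n); f=200/np.tan(np.radians(c['vertical_fov']/2))
    R=cv2.Rodrigues(c['rvec'])[0]; return dict(K=np.array([[f,0,c['cx']],[0,f,c['cy']],[0,0,1]]),d=np.array([c['k1'],0,0,0,0]),R=R,t=c['tvec'],rvec=c['rvec'],C=-R.T@c['tvec'])
def rays(c,px):
    u=cv2.undistortPoints(np.array(px,float).reshape(-1,1,2),c['K'],c['d'])[:,0]
    return np.c_[u,np.ones(len(u))]@c['R']
def onplane(c,px,z):
    r=rays(c,px); return c['C']+r*((z-c['C'][2])/r[:,2])[:,None]
def tri(obs):  # [(cal,px)...] least squares point + residual
    A=np.zeros((3,3));b=np.zeros(3);L=[]
    for c,p in obs:
        d=rays(c,[p])[0];d/=np.linalg.norm(d);P=np.eye(3)-np.outer(d,d);A+=P;b+=P@c['C'];L.append((P,c['C']))
    X=np.linalg.solve(A,b);return X,[np.linalg.norm(P@(X-C)) for P,C in L]
def proj(c,X): return cv2.projectPoints(np.array(X,float).reshape(-1,3),c['rvec'],c['t'],c['K'],c['d'])[0][:,0]
def shot(name):
    c=cal('wrist'); im=robot.grab_frame('wrist'); cv2.imwrite(f'pics/{name}.png',im); return c,im
E
python3 - <<'E'
from h import *
t=cal('top'); np.set_printoptions(precision=4,suppress=True)
for n,p,z in[('clip',(316,232),.07),('mark',(283,183),.08),('box',(289,153),.08),('block',(402,226),.065),('sty',(407,225),.145),('blue',(203,230),.04),('yel',(243,233),.04)]:
    print(n,onplane(t,[p],z)[0])
w=cal('wrist');o=robot.observe();T=Ro.from_euler('xyz',o['tcp_rot'],degrees=True).as_matrix()
print('cam in tcp',T.T@(w['C']-o['tool_pos']),'\naxes',T.T@w['R'].T)
print(t['C'],cal('scene')['C'])
E
```

```text
clip [ 0.4557 -0.0309  0.07  ]
mark [0.606  0.0734 0.08  ]
box [0.7008 0.0566 0.08  ]
block [ 0.4776 -0.2969  0.065 ]
sty [ 0.478  -0.2964  0.145 ]
blue [0.4584 0.3281 0.04  ]
yel [0.4504 0.2009 0.04  ]
cam in tcp [ 0.0699  0.0003 -0.07  ] 
axes [[-0.0004 -0.9614 -0.2752]
 [ 1.     -0.0004  0.    ]
 [-0.0001 -0.2752  0.9614]]
[ 0.4338 -0.0577  1.3372] [ 1.1723 -0.5855  0.8451]
```

```bash
python3 - <<'E'
from h import *
import pickle
D={}
for n,p in[('blue',(.455,.328,.27)),('mark',(.60,.073,.32)),('clip',(.456,-.031,.27)),('sty',(.478,-.296,.34))]:
    robot.move_pose(p,[180,0,180]); robot.pause(.15)
    D[n]=shot('w_'+n); print(n,robot.observe()['time'],robot.observe()['q'].round(1) if 0 else '')
pickle.dump(D,open('views.pkl','wb'))
a=[cv2.resize(D[k][1],(400,250)) for k in('blue','mark','clip','sty')]
cv2.imwrite('pics/mosaic.png',np.vstack([np.hstack(a[:2]),np.hstack(a[2:])]))
E
```

```text
blue 1.7667 
mark 3.1083 
clip 4.075 
sty 5.3417
```

View pics/mosaic.png

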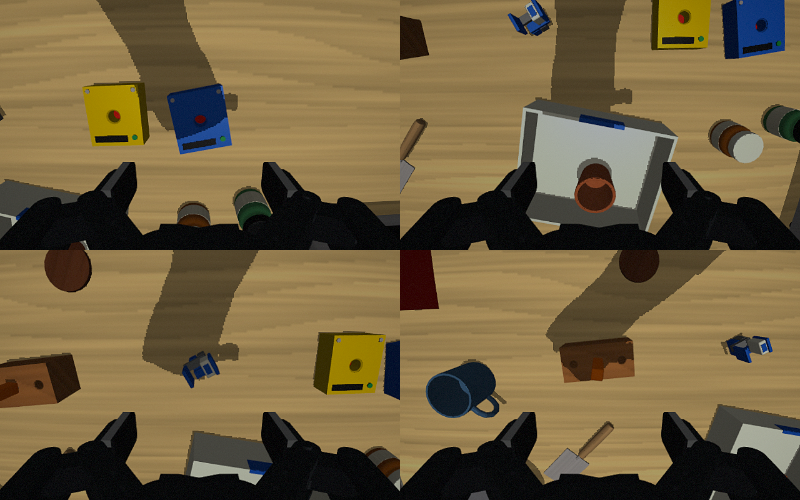

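```bash
python3 - <<'E'
from h import *
import pickle
D=pickle.load(open('views.pkl','rb'))
def cr(n,x,y,w,h,s): return cv2.resize(D[n][1][y:y+h,x:x+w],None,fx=s,fy=s,interpolation=cv2.INTER_CUBIC)
a=cr('clip',280,150,80,60,5); b=cr('blue',265,130,107,80,3.75)[:300,:400]
c=cr('mark',190,140,267,100,3)[:300,:800]
cv2.imwrite('pics/crops.png',cv2.convertScaleAbs(np.vstack([np.hstack([a,b]),c]),alpha=1.6))
E
```

```text
(no output)
```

View pics/crops.png

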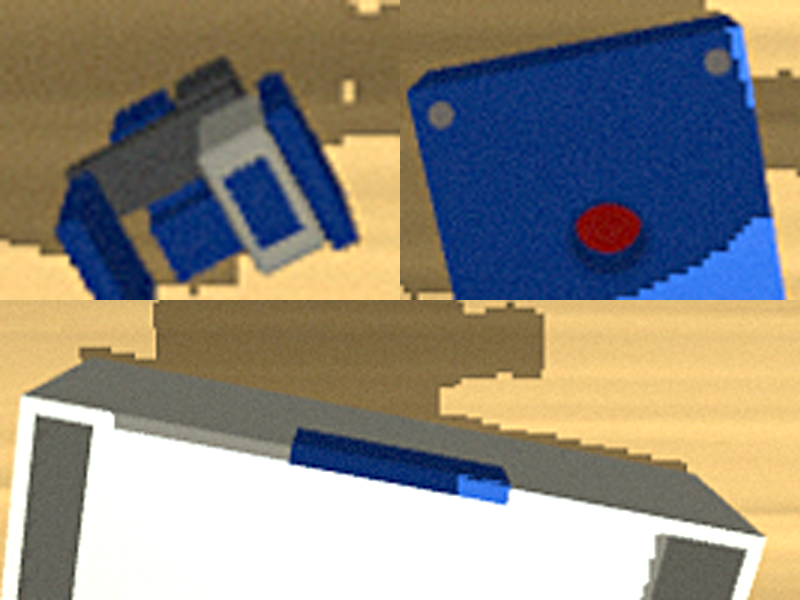

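Clip plates run from upper left to lower right, and the mark strip spans crop (293,430)–(508,500). I'll look closer at the clip and stylus to pick corners.

```bash
python3 - <<'E'
from h import *
import pickle
D=pickle.load(open('views.pkl','rb'))
def cr(n,x,y,w,h,s):
    return cv2.convertScaleAbs(cv2.resize(D[n][1][y:y+h,x:x+w],None,fx=s,fy=s,interpolation=cv2.INTER_NEAREST),alpha=2)
a=cr('clip',285,155,80,75,5.0); b=cr('sty',250,130,130,90,3)
b=cv2.copyMakeBorder(b,0,375-270,0,10,0)
cv2.imwrite('pics/crops2.png',np.hstack([a,b]))
E
```

```text
(no output)
```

View pics/crops2.png

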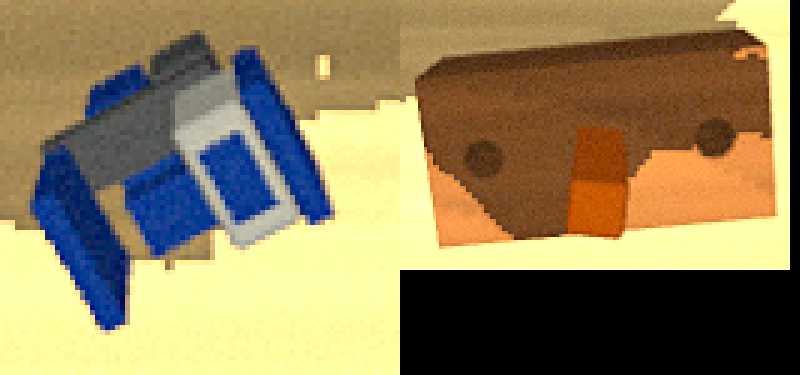

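Clip top corners: left plate's lower outer corner is at about (306,221) and the right plate's at (351,198). Stylus top face is centred at (316,199), the hole at (321,193) and the mark's middle at (324,198), each in its own wrist view. Next I cast these to metric.

```bash
python3 - <<'E'
from h import *
import pickle
np.set_printoptions(precision=4,suppress=True)
D=pickle.load(open('views.pkl','rb'))
c=D['clip'][0]
P=onplane(c,np.array([(105,330),(330,217),(35,205)])/5+(285,155),.07);print('clip',P,np.linalg.norm(P[1]-P[0]),np.linalg.norm(P[2]-P[0]))
e=P[1]-P[0];e/=np.linalg.norm(e);n=np.array([-e[1],e[0],0]);n*=np.sign(n@(P[2]-P[0]))
print('ctr',(P[0]+P[1])/2+.013*n,'y-dir deg',np.degrees(np.arctan2(e[1],e[0])),'edge-dir',np.degrees(np.arctan2(*(P[2]-P[0])[[1,0]]))-90)
c=D['mark'][0]
m=onplane(c,(np.array([(291,463),(509,503),(25,397),(763,540)])-(0,300))/3+(190,140),.08)
print('mark',m,np.linalg.norm(m[1]-m[0]),np.linalg.norm(m[3]-m[2]))
for a,b in((0,1),(2,3)):print('dir',np.degrees(np.arctan2(*(m[b]-m[a])[[1,0]])),'mid',(m[a]+m[b])/2)
c,im=D['blue']
h=onplane(c,[((610-400)/3.75+265,237/3.75+130)],.04);print('hole',h)
hsv=cv2.cvtColor(im,cv2.COLOR_BGR2HSV)
# hole: non-face-blue blob inside the face
roi=np.zeros(im.shape[:2],np.uint8);roi[178:208,308:336]=255
g=im[...,0].astype(int);dark=((g<55)|(im[...,2]>60))&(roi>0)
n_,l,s,ce=cv2.connectedComponentsWithStats(dark.astype(np.uint8));i=1+np.argmax(s[1:,4]);print('dark blob',s[i],s[i,:2]+s[i,2:4]/2,ce[i])
c,im=D['sty'];hsv=cv2.cvtColor(im,cv2.COLOR_BGR2HSV)
print('orange px',hsv[200,316],'front',hsv[182,316],'block',hsv[200,340],hsv[185,290])
mk=cv2.inRange(hsv[185:215,300:335],(3,200,90),(18,255,255))
k=max(cv2.findContours(mk,0,2)[0],key=cv2.contourArea)[:,0]+(300,185)
q=onplane(c,k,.145)[:,:2]*1000;print('sty',cv2.minAreaRect(q.astype(np.float32)), 'px',k.min(0),k.max(0))
b=onplane(c,np.array([(83,160),(315,138)])/3+(250,130),.065);print('holes',b,b.mean(0),np.linalg.norm(b[1]-b[0]))
t=robot.get_calibration('top')
E
```

```text
clip [[ 0.4799 -0.0404  0.07  ]
 [ 0.4603 -0.0032  0.07  ]
 [ 0.4583 -0.0517  0.07  ]] 0.04207329293020712 0.024426949310905208
ctr [ 0.4586 -0.0279  0.07  ] y-dir deg 117.8458072668539 edge-dir -242.45333749185025
mark [[ 0.6093  0.0456  0.08  ]
 [ 0.6222  0.1143  0.08  ]
 [ 0.5882 -0.0365  0.08  ]
 [ 0.6346  0.1969  0.08  ]] 0.06990711573559505 0.23793545725979076
dir 79.30857354971742 mid [0.6157 0.0799 0.08  ]
dir 78.76261486217389 mid [0.6114 0.0802 0.08  ]
hole [[0.4607 0.3318 0.04  ]]
dark blob [311 184  20  19 272] [321.  193.5] [320.1838 192.4816]
orange px [ 12 230 102] front [ 12 255  70] block [ 14 181 120] [ 12 161  65]
sty ((480.7915344238281, -296.08197021484375), (15.602191925048828, 14.658560752868652), 83.54937744140625) px [306 190] [326 208]
holes [[ 0.4853 -0.3361  0.065 ]
 [ 0.4775 -0.2562  0.065 ]] [ 0.4814 -0.2962  0.065 ] 0.08027383417465693
```

```bash
python3 - <<'E'
from h import *
R=[180,0,207.6]
robot.move_pose([.4586,-.0279,.22],R)
robot.line_to([.4586,-.0279,.111],vel=.12)
robot.set_gripper(.034); o=robot.observe();print(o['gripper_width'],o['gripper_force'],o['ft_force'],o['time'])
robot.line_to([.4586,-.0279,.23],vel=.15)
o=robot.observe();print(o['gripper_width'],o['gripper_force'],o['ft_force'],o['time'])
robot.pause(.2);shot('held')
# carry to above the rim
robot.move_pose([.6136,.0800,.23],[180,0,258.9]);robot.pause(.2)
c,im=shot('over');print(robot.observe()['time'],robot.observe()['tool_pos'],robot.observe()['q'])
cv2.imwrite('pics/over2.png',cv2.convertScaleAbs(im,alpha=1.6))
E
```

```text
0.03442179734381052 10.34940093755722 [ 0.89113335 -3.17240683  6.24919509] 8.075
0.034134647067759816 8.752464652061462 [-0.71025333  0.64032985 -0.87376561] 9.0167
10.3 [0.61330015 0.07920726 0.2305809 ] [-4.73696505e+00  9.01292708e+00  1.25182203e+00  8.21974945e+01
 -3.98583588e-03 -8.35339469e+01]
```

View pics/over2.png

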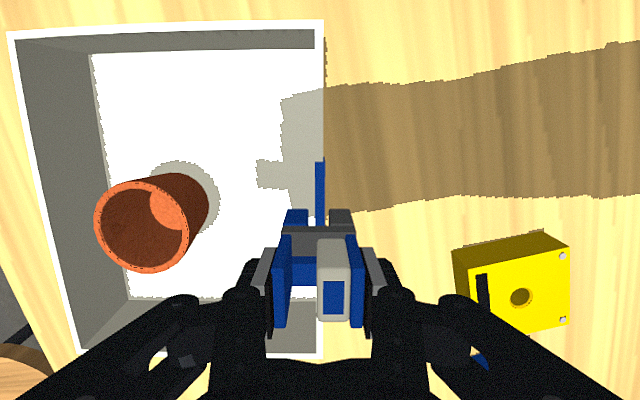

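Clip is held between the fingers (268–372, 210–335). The rim's mark is the blue strip at column ~320, rows 162–210, well in line. I'll check the offset numerically, then insert.

```bash
python3 - <<'E'
from h import *
np.set_printoptions(precision=4,suppress=True)
c=cal('wrist');im=cv2.imread('pics/over.png');o=robot.observe()
hsv=cv2.cvtColor(im,cv2.COLOR_BGR2HSV);m=cv2.inRange(hsv,(105,120,30),(130,255,255))
pts=[]
for r in(165,175,185,195,205):
    x=np.flatnonzero(m[r,300:340])+300;print(r,x.min(),x.max(),end=' | ');pts.append(((x.min()+x.max())/2,r))
T=Ro.from_euler('xyz',o['tcp_rot'],degrees=True).as_matrix()
print(o['tool_pos'],o['tcp_rot']);L=(onplane(c,pts,.08)-o['tool_pos'])@T;print(L)
ys=np.flatnonzero(m[:,320]);print('top row',ys.min());print((onplane(c,[(320,ys.min())],.08)-o['tool_pos'])@T)
# wrist cam held clip: plates' inner columns near tips
for r in(260,280,300):
    x=np.flatnonzero(m[r,250:390])+250;print(r,x.min(),x.max())
E
```

```text
165 315 324 | 175 315 324 | 185 315 324 | 195 315 324 | 205 315 324 | [0.6133 0.0792 0.2306] [-179.9584    0.0007 -101.203 ]
[[0.0326 0.0008 0.1506]
 [0.026  0.0008 0.1506]
 [0.0193 0.0008 0.1506]
 [0.0124 0.0008 0.1506]
 [0.0055 0.0008 0.1506]]
top row 162
[[0.0346 0.0011 0.1506]]
260 274 362
280 272 364
300 273 363
```

```bash
python3 - <<'E'
from h import *
np.set_printoptions(precision=4,suppress=True)
x,y=.6131,.0801
robot.line_to([x,y,.185],vel=.1,guard=15)
o=robot.observe();print(o['tool_pos'],o['ft_force'])
g=robot.line_to([x,y,.158],vel=.02,guard=8)
o=robot.observe();print(g,o['tool_pos'],o['ft_force'],o['gripper_width'],o['time'])
E
```

```text
[0.6131 0.0801 0.1851] [ 0.7797  0.967  -0.1541]
True [0.6131 0.0801 0.1656] [-0.2378 -0.5942  3.7252] 0.03386019227243992 11.8333
```

```bash
python3 - <<'E'
from h import *
np.set_printoptions(precision=4,suppress=True)
x,y=.6131,.0801
g=robot.line_to([x,y,.1635],vel=.01,guard=10)
o=robot.observe();print(g,o['tool_pos'],o['ft_force'])
robot.set_gripper(.07)
o=robot.observe();print(o['ft_force'],o['gripper_width'])
robot.line_to([x,y,.26],vel=.15);robot.pause(.1)
c,im=shot('placed');s=robot.grab_frame('scene');cs=cal('scene')
u,v=proj(cs,[x,y,.09])[0].astype(int);print(u,v,robot.observe()['time'])
a=cv2.resize(im[130:330,220:420],(400,400));b=cv2.resize(s[v-35:v+35,u-35:u+35],(400,400),interpolation=cv2.INTER_CUBIC)
cv2.imwrite('pics/placed2.png',cv2.convertScaleAbs(np.hstack([a,b]),alpha=1.5))
E
```

```text
True [0.6131 0.0801 0.165 ] [-0.9782  0.7494  4.2447]
[-0.4125  0.4773 -0.3136] 0.07001887658744549
370 187 13.4667
```

View pics/placed2.png

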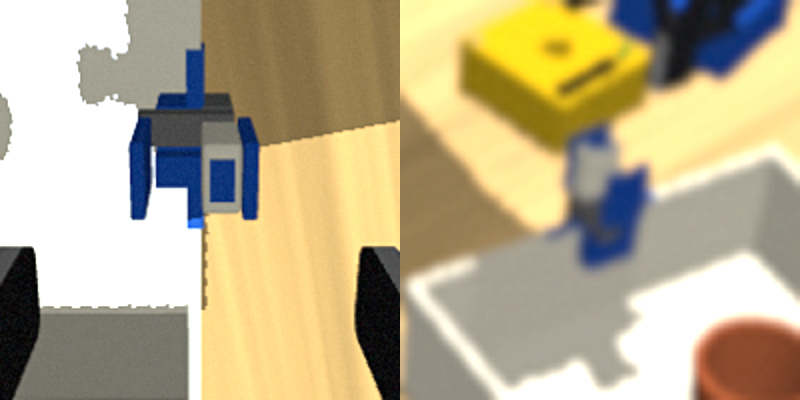

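Clip stands astride the wall on the mark: in the left crop it is at (195,160), with blue mark showing at both ends. Next is the stylus.

```bash
python3 - <<'E'
from h import *
np.set_printoptions(precision=4,suppress=True)
x,y=.4810,-.2961
robot.move_pose([x,y,.26],[180,0,173.5])
robot.line_to([x,y,.161],vel=.12,guard=15)
robot.set_gripper(0)
o=robot.observe();print(o['gripper_width'],o['gripper_force'],o['ft_force'],o['tool_pos'],o['time'])
robot.line_to([x,y,.33],vel=.12)
o=robot.observe();print(o['gripper_width'],o['ft_force'],o['time'])
robot.move_pose([.4607,.3318,.33],[180,0,190]);robot.pause(.2)
c,im=shot('sheld');s=robot.grab_frame('scene');o=robot.observe()
print(o['tool_pos'],o['ft_force'],o['gripper_width'],o['time'])
cs=cal('scene');u,v=proj(cs,[.4607,.3318,.2])[0].astype(int);print(u,v)
b=cv2.resize(s[max(0,v-60):v+65,u-62:u+63],(400,400));a=cv2.resize(im[100:400,170:470],(400,400))
cv2.imwrite('pics/sheld2.png',cv2.convertScaleAbs(np.hstack([a,b]),alpha=1.5))
E
```

```text
0.015483560869328939 58.3814263343811 [-0.8011  1.5025  3.1105] [ 0.4811 -0.2962  0.1614] 16.45
0.01525813157361969 [ 0.6273 -0.3707 -0.7197] 18.0083
[0.4609 0.3315 0.33  ] [ 0.0672 -0.1255 -1.0284] 0.014951987104133839 20.55
394 109
```

View pics/sheld2.png

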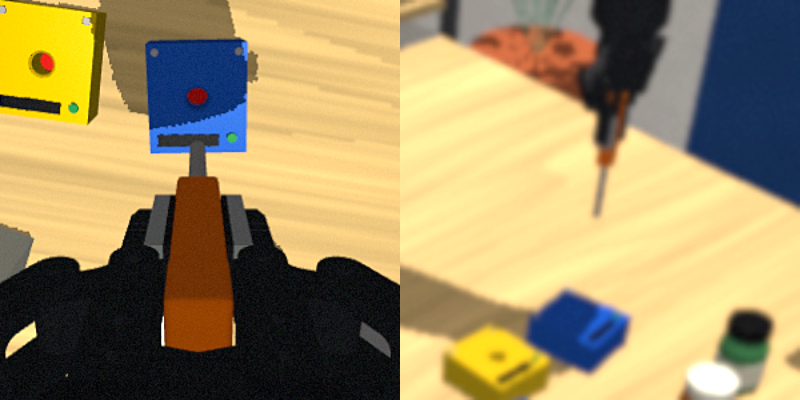

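Stylus is held upright. Its tip is at about wrist (318,209) and the hole at (318,172). I'll compare tip and hole metrically and check the tilt in the scene view.

```bash
python3 - <<'E'
from h import *
np.set_printoptions(precision=4,suppress=True)
c=cal('wrist');s=cal('scene');o=robot.observe();p=o['tool_pos'];print(p,o['tcp_rot'])
tip=p-[0,0,.158]
pt=(170+197*.75,100+144*.75);ps=(394-62+197/3.2,max(0,109-60)+217/3.2)
print('pred px',proj(c,tip),proj(s,tip),'seen',pt,ps)
print('tip wrist@z',onplane(c,[pt],tip[2]),'tri',tri([(c,pt),(s,ps)]))
im=cv2.imread('pics/sheld.png')
h=(170+197*.75,100+97.5*.75);print('hole',onplane(c,[h],.04))
r=im[150:195,295:340];m=((r[...,0]<48)|(r[...,2]>60)).astype(np.uint8)
n,l,st,ce=cv2.connectedComponentsWithStats(m);print([(st[i]+[295,150,0,0,0],ce[i]+[295,150]) for i in range(1,n) if st[i,4]>40])
E
```

```text
[0.4609 0.3315 0.33  ] [-179.9967   -0.003  -170.0325]
pred px [[317.7579 209.8705]] [[393.1382 116.6762]] seen (317.75, 208.0) (393.5625, 116.8125)
tip wrist@z [[0.4596 0.3313 0.172 ]] tri (array([0.4608, 0.3322, 0.1709]), [np.float64(0.0012290421648970531), np.float64(0.001229042164896926)])
hole [[0.4601 0.3312 0.04  ]]
[(array([310, 166,  16,  12, 148]), array([317.6622, 171.5405]))]
```

```bash
python3 - <<'E'
from h import *
np.set_printoptions(precision=4,suppress=True)
x,y=.4604,.3315
print(robot.line_to([x,y,.215],vel=.12,guard=10))
print(robot.line_to([x,y,.184],vel=.04,guard=6),robot.observe()['tool_pos'],robot.observe()['ft_force'])
for z in np.arange(.178,.1659,-.001):
    robot.line_to([x,y,z],vel=.02);robot.pause(.1);o=robot.observe();f=o['ft_force'];print(round(z,4),o['tool_pos'],f,o['gripper_width'])
    if f[2]>12: break
print(o['time'])
E
```

```text
False
False [0.4605 0.3316 0.1843] [ 0.5135  0.8078 -0.6988]
0.178 [0.4604 0.3315 0.178 ] [-0.1825  0.1831 -0.1249] 0.01532292921921959
0.177 [0.4604 0.3315 0.177 ] [ 0.2047  0.6601 -0.8843] 0.01522472842612845
0.176 [0.4605 0.3316 0.1763] [-0.0024  0.7828  2.1916] 0.01506017324671405
0.175 [0.4605 0.3315 0.1751] [ 1.3419 -0.1115  2.125 ] 0.015253540259017083
0.174 [0.4605 0.3315 0.1741] [0.0039 1.0125 3.2772] 0.015506368109328266
0.173 [0.4605 0.3315 0.1731] [-0.1202 -0.1894  2.9458] 0.015517391196703437
0.172 [0.4605 0.3315 0.1721] [-0.4108  0.5065  3.8449] 0.014961551288163536
0.171 [0.4605 0.3315 0.1713] [0.7393 0.1181 5.7207] 0.015098880714636971
0.17 [0.4607 0.3316 0.1712] [-1.2312 -0.8702 11.709 ] 0.01547949523311971
0.169 [0.4608 0.3317 0.171 ] [-2.6514 -1.0668 19.0737] 0.015168411163192282
26.2833
```

```bash
python3 - <<'E'
from h import *
robot.pause(.5);o=robot.observe();print(o['tool_pos'],o['ft_force'],o['gripper_width'],o['gripper_force'],o['time'])
print(robot.job_done())
E
```

```text
[0.46084297 0.33169005 0.1710453 ] [-3.18876414 -2.09733858 18.37684626] 0.015914209775325684 61.12595558166504 26.7833
the job is handed in; nothing more can be done
None
```

I handed the job in at 26.8 s: the clip sits astride the blue-marked rim, pushed down until its slot roof met the wall, and the stylus is still gripped, holding the blue button against its stop at about 18 N; I don't have the judge's verdict.

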